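# Send a needle-cartridge hanger down the gravity feed rail

### The job

Pick up the roller hanger by its blue lug and gently lower its wheels onto the sloping rail in the loading bay, above the yellow keeper; the rail's height setting is not known, so feel for it and never press hard (stay well under 20 N). Still holding it, and with the wheels kept on the rail, push it downhill through the sprung keeper until the keeper has snapped shut behind it, then let go there so that it rolls by itself to the red stop. Check that it has come to rest against the stop, and leave the can, brush and scissors where they are.

Things in the scene. Friction and masses are not known exactly. Their poses are not given: they have to be found in the camera images.
- hanger_grip (a point): Loose roller hanger, 0.26 to 0.46 kg, standing upright on the table. Point: centre of its blue grip lug, 22 (x) by 36 (y) by 42 mm (z). Own axes: z up, y the way it rolls (same both ways round). Along its z from this point: lug top +21, aluminium top plate (29 by 50 mm) upper face -21, underside of the wheels -41, feet -107. Two black needle cartridges hang below, -57 to -107.
- hanger_wheels (a point): Midpoint between the hanger's two white free-spinning wheels (wheel_a, wheel_b), at their underside (the rail's top face lies here when hung). Wheels 14 mm diameter, axles along x, at y +-15. Beside them two aluminium cheeks, 21 mm free between, 50 mm long, go down past the rail like a straddling hook; below, 26 mm is free between the cartridges, which are 60 mm wide over both and 56 mm long (y).
- stand: Fixed stand of the rail, origin on the table below the rail's middle; x across the rail, y horizontal along it pointing UPHILL. Rail: steel bar over x = 0, 14 mm wide, 430 long, climbing to +y at 10 degrees, posts at its ends only, nothing above it but the stop. Its top face is at h + 0.176*y; h, the clamped height setting, is 135 to 175 mm, unmeasured, new each time. Rubber mounts: it gives 1 mm per 6 N.
- bay (a point): Middle of the loading bay, at stand x 0, y 145 mm, on the rail's top face as it would be with the LOWEST height setting (the real face is 0 to 40 mm higher). The hanger's middle may be 130 to 165 mm along stand y to be in the bay.
- gate (a point): Where the keeper finger crosses the hanger's path (lowest height setting), stand x 22, y 94 mm, 28 mm below the rail's top face; the finger comes in from a post at x 70. It blocks the cartridges, so a hanger in the bay stays there. Pushed downhill with about 3 to 8 N it swings aside, rubs along the hanger's side and snaps shut once the hanger's middle is below about y 30 mm.
- home (a point): Where hanger_grip comes to lie when the hanger is home against the red-faced stop (lowest height setting; really 0 to 40 mm higher), stand y -147 mm; the hanger then leans 10 degrees, square to the rail. Beyond the stop stands the black feed head of the machine, 150 mm high, stand y -235 to -335.
- keeper (a joint): Angle of the yellow keeper finger (rad): 0 shut across the hanger's path, grows as a hanger pushes it downhill and aside (about 0.75 while the hanger rubs past, 1.4 at most); a spring shuts it again.
- can: Bystander: green can with a red cap, 52 mm diameter, 110 mm high, loose; origin at the centre of its underside. It and the hanger may have changed places.
- brush: Bystander: wooden hair brush with a red pad, about 150 mm long (x) by 48 by 26 mm high, loose; origin at the middle of its underside, x towards the head.
- scissors: Bystander: scissors with blue handles, about 175 mm long (x) by 66 by 10 mm, loose; origin near the pivot, on the table, x towards the points.

How it is judged:
By the outcome, as a careful person would: the job done as asked, in the order asked, and still so for the second after the job is handed in, with the robot touching nothing.
It also fails if it takes over 66 s, if anything falls off the work surface, if the arm or the gripper's body presses on something with over 40 N, if the wrist force passes 120 N, or if a joint passes its speed limit or range.

### The arm

A 6-joint arm with a two-finger parallel gripper is mounted at the origin on the work surface. World frame = base frame: x ahead of the robot, y to its left, z up, the work surface at z = 0. Lengths are in mm, angles in rad, forces in N, time in s.
With the tool pointing down it reaches from about 425 to 950 mm from the base axis. Payload 14.7 kg.
Tool frame: the origin (TCP) lies midway between the tips of the shut fingers; the grasp point (between the pads) lies 19 mm behind it; z points along the fingers, y is the direction in which the jaws open and shut (so a half turn about z gives the same grasp; the last joint's range is limited). The gripper opens to 85 mm and grips with 20 to 120 N. Pads are 22 mm wide; open, the fingers measure 114 mm over their backs; the gripper's body (76 mm by 85 mm) begins 54 mm behind the grasp point. The pads swing forward as they close: fully open they stand 13 mm farther back than shut.
Start: joints at [1.257, 0.48, 1.596, -0, 1.065, -0.047], TCP at [171.346, 627.003, 231.297] pointing down, gripper open.
Joint ranges: [-2.75, 2.75], [-0.82, 2.05], [0.23, 2.67], [-1.56, 4.7], [0.09, 2.69], [-2.92, 2.92]. Speed limits (rad/s): [1.89, 1.89, 2.39, 3.01, 3.01, 3.01].

### API

Orientations are given as a 3x3 rotation matrix whose columns are the frame's x, y, z axes.
In Python, from cell import robot, viewer gives the robot as it stands.
- The arm moves only by the tool arm_command, never from a script. Its argument "plan" is a list of rows, each an object with "twist": the turn, a rotation vector about the world's x, y, z in degrees, a list of three; "offset": the shift along the world's x, y, z in mm, a list of three; "claw": the opening, from 0 (shut) to 1 (fully open). A call has 1 to 10 rows; each row is the pose to reach, as a shift and turn from the pose commanded when the call began; what a row does not reach only later rows make up. A row lasts 1/10 s, in which the tool goes at most 50 mm and 8.59 degrees, less where a joint would pass 70% of its speed; a pose out of reach is approached as far as the arm can. A call with a gripper value outside its range is refused whole. The fingers move at their own pace and stop on an object; "grip_force" is the grip in N (left out, the last holds). Time passes only in rows, so rows that repeat a pose let the fingers close. It gives the time, the measured TCP pose, the force and the opening at its end, in the units of the state.
- robot.read_state(): the state, without advancing time (a new reading comes with each control period).
- viewer.capture(name): name is "scene" or "top" or "wrist"; returns the picture (400x640x3 uint8, red, green, blue); there is no depth.
- viewer.camera_params(name): a dict with "camera_matrix" (3x3 intrinsics, pixels), "origin" and "attitude" of the camera in the world. Camera axes: x right, y up, looking along -z (the intrinsics and any distortion apply to the point x, -y, -z); pixel columns grow to the right and rows downward; lengths in mm; the calibration is good to about 2 mm. A picture is of the moment at which its call begins: read the wrist's pose just before it. camera_params takes no time and is no camera call; for the wrist camera it gives the pose at the moment of the call.
- robot.hand_in(): hands the job in, once; it reports no verdict.
The state is a dict: "time_s": time; "joints": joint angles; "qd": joint speeds; "joint_efforts": joint torques, N m; "tool_pos": TCP position; "eef_rot": TCP orientation; "ft_force": force on the tool from outside, world axes, zero at the start; "torque": the same for the moment, N m; "width": finger opening in mm.
Only numpy, scipy, OpenCV 4.12 (cv2) and the standard library are available. Lean on these libraries where they do the work, as an engineer would, in place of code of your own. Each camera call takes 0.05 s, during which the arm holds its last target. There are 200 camera calls.

## Working session

There is one attempt and no reset: what is moved stays moved. The work goes in short steps, Python scripts to look and compute and a tool call to move; the robot and the scene stay as the last step left them, time stands still between calls to the robot, and variables do not carry over. Pictures are saved under pics/ and viewed, about 8 in all and at most 12, crops included, and the job is handed in when it is done.

Besides the shell and the picture viewer there is one more tool, called after ">>>" as name(argument=value, ...), one argument or row to a line, values as JSON. arm_command: Moves the arm, as the interface text tells. Its arguments: {"type":"object","properties":{"plan":{"type":"array"},"grip_force":{"type":"number"}},"required":["plan"]}

```bash
mkdir -p pics; ls; python3 - <<'E'
from cell import robot, viewer
import cv2,numpy as np
s=robot.read_state(); print(s)
for n in("scene","top","wrist"):
    im=viewer.capture(n); cv2.imwrite(f"pics/{n}0.png",im[:,:,::-1])
    p=viewer.camera_params(n); print(n,{k:np.round(v,4).tolist() if not isinstance(v,str) else v for k,v in p.items()})
a=[cv2.imread(f"pics/{n}0.png") for n in("scene","top")]
E
```

```text
pics
{'time_s': 0.0, 'joints': array([ 1.25739924e+00,  4.80840984e-01,  1.59688651e+00, -2.43982060e-06,
        1.06506679e+00, -4.66180288e-02]), 'qd': array([-0.00012529, -0.00050124,  0.00022761,  0.00053468,  0.00083385,
        0.00120748]), 'joint_efforts': array([ 2.61390240e-03, -9.50640035e+01, -4.30192995e+01,  4.96708526e-04,
        1.21906566e-02, -3.91439286e-06]), 'tool_pos': array([171.22201726, 626.61788686, 230.66173334]), 'eef_rot': array([[-9.64625323e-01,  2.63624448e-01, -3.68422733e-04],
       [ 2.63624700e-01,  9.64624647e-01, -1.14375943e-03],
       [ 5.38667000e-05, -1.20042464e-03, -9.99999278e-01]]), 'ft_force': array([ 0.01440907,  0.38191292, -0.46362835]), 'torque': array([ 0.01067979, -0.05585922, -0.05133116]), 'width': 85.16390794896262}
scene {'camera_matrix': [[378.1597, 0.0, 312.7661], [0.0, 378.1597, 193.7577], [0.0, 0.0, 1.0]], 'origin': [1002.8113, 57.9418, 692.5536], 'attitude': [[0.1019, -0.7765, 0.6219], [0.9948, 0.0778, -0.0659], [0.0028, 0.6253, 0.7804]]}
top {'camera_matrix': [[420.5796, 0.0, 324.6693], [0.0, 420.5796, 195.8991], [0.0, 0.0, 1.0]], 'origin': [349.2863, 118.1351, 1118.3839], 'attitude': [[-0.0013, 0.9793, -0.2022], [-1.0, -0.0001, 0.0058], [0.0057, 0.2022, 0.9793]]}
wrist {'camera_matrix': [[281.5807, 0.0, 323.2403], [0.0, 281.5807, 197.8735], [0.0, 0.0, 1.0]], 'origin': [98.0821, 647.316, 373.4522], 'attitude': [[0.2636, -0.9208, -0.2875], [0.9646, 0.2514, 0.0795], [-0.0009, -0.2982, 0.9545]]}
```

View pics/scene0.png

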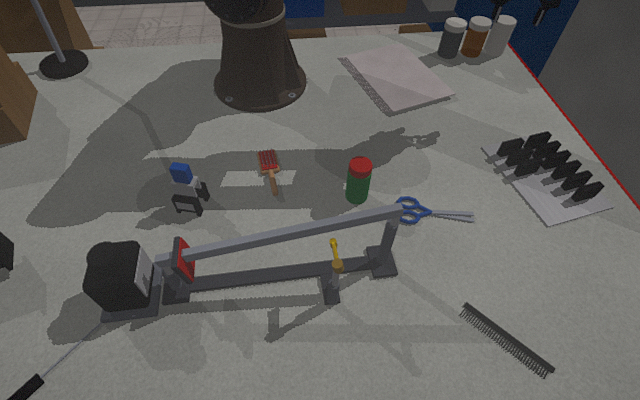

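View pics/top0.png

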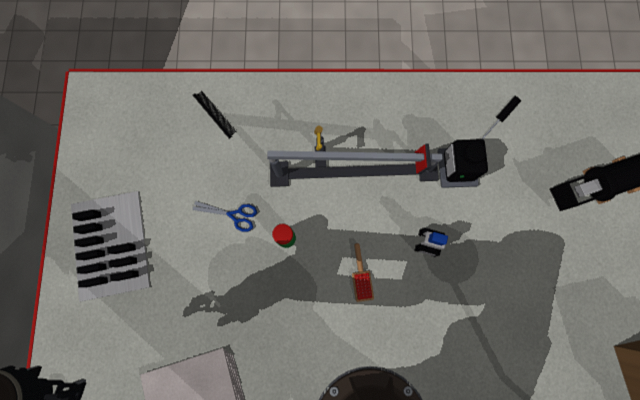

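Scene shows the hanger lug at (180,172), can (358,180), red stop (183,260), rail up to (400,212), and keeper (335,252). In top, the lug is at (437,238), the rail runs (268,155) to (430,157), and the keeper is at (319,138). Next I'll crop both views for detail.

```bash
cat > h.py <<'E'
import cv2,numpy as np
def ray(p,uv):
    K=np.array(p["camera_matrix"]);d=p.get("distortion")
    x,y=cv2.undistortPoints(np.array([[uv]],float),K,None if d is None else np.array(d,float))[0,0]
    v=np.array(p["attitude"])@np.array([x,-y,-1]);return np.array(p["origin"],float),v/np.linalg.norm(v)
def tri(p1,a,p2,b):
    o1,d1=ray(p1,a);o2,d2=ray(p2,b)
    t=np.linalg.lstsq(np.c_[d1,-d2],o2-o1,rcond=None)[0]
    q1=o1+t[0]*d1;q2=o2+t[1]*d2;return (q1+q2)/2,np.linalg.norm(q1-q2)
def onz(p,uv,z):
    o,d=ray(p,uv);return o+d*(z-o[2])/d[2]
def proj(p,X):
    c=np.array(p["attitude"]).T@(np.array(X,float)-p["origin"]);c=c*[1,-1,-1]
    K=np.array(p["camera_matrix"]);return (K@(c/c[2]))[:2]
def blobs(im,name,amin=8):
    h=cv2.cvtColor(im,cv2.COLOR_RGB2HSV)
    r={"blue":[((105,120,60),(125,255,255))],"red":[((0,150,60),(8,255,255)),((172,150,60),(180,255,255))],"yellow":[((18,130,90),(32,255,255))],"green":[((45,80,30),(80,255,255))]}[name]
    m=sum(cv2.inRange(h,*x) for x in r)
    n,_,st,c=cv2.connectedComponentsWithStats(m.astype(np.uint8))
    return [(np.round(c[i],1).tolist(),st[i].tolist()) for i in range(1,n) if st[i,4]>=amin]
E
python3 - <<'E'
from h import *
from cell import viewer
print(viewer.camera_params("top").keys())
for n in("scene","top"):
    im=cv2.imread(f"pics/{n}0.png")[:,:,::-1].copy()
    for c in("blue","red","yellow"): print(n,c,blobs(im,c))
s=cv2.imread("pics/scene0.png")[190:330,80:420]; t=cv2.imread("pics/top0.png")[110:260,230:500]
cv2.imwrite("pics/c1.png",cv2.resize(s,None,fx=2.3,fy=2.3,interpolation=cv2.INTER_CUBIC))
cv2.imwrite("pics/c2.png",cv2.resize(t,None,fx=2.9,fy=2.9,interpolation=cv2.INTER_CUBIC))
E
```

```text
dict_keys(['camera_matrix', 'origin', 'attitude'])
scene blue [([303.8, 8.2], [284, 0, 40, 18, 659]), ([181.2, 170.9], [169, 162, 24, 22, 265]), ([413.4, 209.5], [397, 197, 35, 27, 279])]
scene red [([577.1, 130.0], [507, 43, 133, 167, 434]), ([263.0, 154.7], [262, 152, 3, 7, 10]), ([360.8, 164.5], [350, 157, 22, 16, 284]), ([268.8, 166.3], [261, 164, 16, 6, 53]), ([182.4, 258.4], [177, 238, 16, 43, 217]), ([192.9, 264.0], [191, 261, 4, 9, 21])]
scene yellow [([335.4, 254.7], [330, 238, 13, 31, 171])]
top blue [([242.3, 216.8], [226, 204, 31, 28, 302]), ([438.0, 238.4], [429, 232, 19, 13, 187])]
top red [([231.6, 129.0], [26, 69, 614, 300, 2577]), ([421.1, 159.9], [415, 145, 12, 28, 176]), ([282.3, 233.7], [273, 224, 20, 20, 323]), ([362.7, 285.8], [354, 273, 18, 27, 387])]
top yellow [([318.3, 137.0], [315, 126, 7, 24, 110])]
```

View pics/c1.png

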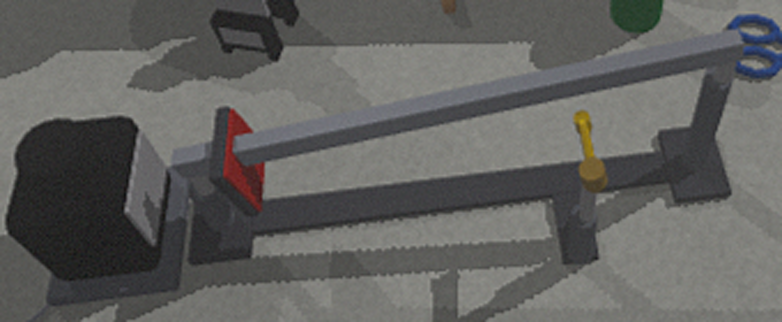

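View pics/c2.png

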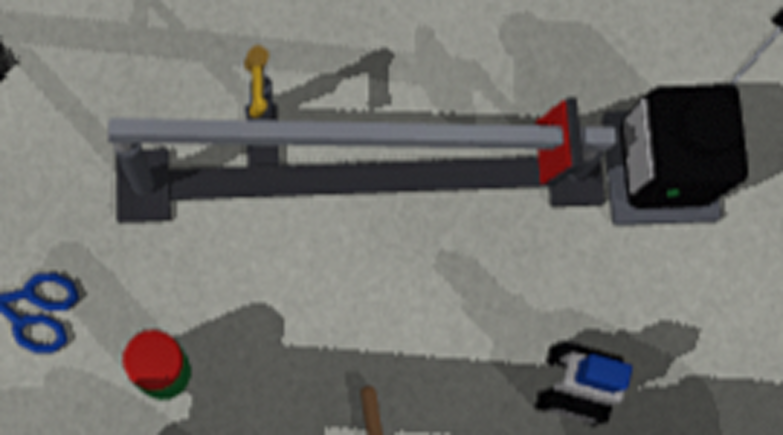

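Crop 1 shows the rail's lighter top face from about (262,148) at the stop to (740,40) uphill, with the keeper tip at (583,118). Crop 2 shows its top face from (110,128) to (560,138), and the hanger lug at (605,372) turned slightly. Next are edge profiles.

```bash
python3 - <<'E'
from h import *
s=cv2.imread("pics/scene0.png",0);t=cv2.imread("pics/top0.png",0)
for u in(210,250,290,330,370): print("s",u,[(v,int(s[v,u])) for v in range(round(258-(u-183)*.225)-14,round(258-(u-183)*.225)+8)])
for u in(280,310,340,370,400): print("t",u,[(v,int(t[v,u])) for v in range(147,167)])
print("t row154-157",t[154:157,262:276].tolist()); 
for v in(205,207,209,211): print("s",v,s[v,380:412].tolist())
E
```

```text
s 210 [(238, 131), (239, 131), (240, 128), (241, 127), (242, 130), (243, 119), (244, 112), (245, 115), (246, 117), (247, 116), (248, 117), (249, 121), (250, 85), (251, 68), (252, 68), (253, 74), (254, 72), (255, 71), (256, 61), (257, 120), (258, 130), (259, 129)]
s 250 [(229, 129), (230, 128), (231, 130), (232, 133), (233, 137), (234, 130), (235, 117), (236, 117), (237, 110), (238, 117), (239, 116), (240, 119), (241, 98), (242, 78), (243, 69), (244, 71), (245, 68), (246, 72), (247, 67), (248, 92), (249, 125), (250, 130)]
s 290 [(220, 137), (221, 136), (222, 135), (223, 130), (224, 131), (225, 132), (226, 113), (227, 111), (228, 112), (229, 112), (230, 113), (231, 113), (232, 112), (233, 79), (234, 70), (235, 69), (236, 73), (237, 74), (238, 71), (239, 63), (240, 119), (241, 138)]
s 330 [(211, 84), (212, 94), (213, 94), (214, 90), (215, 90), (216, 88), (217, 106), (218, 110), (219, 110), (220, 107), (221, 111), (222, 114), (223, 114), (224, 97), (225, 73), (226, 66), (227, 73), (228, 71), (229, 70), (230, 71), (231, 89), (232, 131)]
s 370 [(202, 119), (203, 119), (204, 121), (205, 118
[... 1547 characters left out ...]
, 116, 115, 115], [129, 129, 130, 131, 131, 110, 96, 97, 99, 100, 100, 99, 98, 98]]
s 205 [119, 115, 123, 118, 116, 115, 115, 112, 110, 110, 115, 105, 104, 107, 108, 109, 111, 111, 109, 112, 111, 113, 73, 58, 59, 78, 90, 98, 109, 115, 100, 104]
s 207 [107, 111, 105, 108, 111, 106, 111, 109, 108, 106, 107, 109, 110, 108, 108, 110, 111, 109, 107, 110, 113, 114, 87, 52, 48, 51, 55, 56, 65, 59, 59, 64]
s 209 [103, 109, 105, 108, 110, 109, 107, 112, 108, 109, 111, 112, 107, 110, 110, 112, 113, 115, 104, 97, 96, 89, 85, 82, 80, 78, 73, 65, 60, 61, 71, 74]
s 211 [106, 110, 110, 110, 109, 114, 112, 113, 114, 101, 96, 92, 79, 79, 78, 70, 70, 67, 68, 69, 71, 71, 72, 74, 72, 67, 65, 69, 66, 63, 71, 67]
```

```bash
cat >> h.py <<'E'
def rail(S,T,ss,tt):
    N=[]
    for p,pts in((S,ss),(T,tt)):
        N.append(np.linalg.svd(np.array([ray(p,q)[1] for q in pts]))[2][-1])
    d=np.cross(*N);d/=np.linalg.norm(d);d*=np.sign(d[1])
    x0=np.linalg.lstsq(np.array([N[0],N[1],d]),np.array([N[0]@S["origin"],N[1]@T["origin"],0]),rcond=None)[0]
    return x0,d
def near(p,uv,x0,d):
    o,r=ray(p,uv);t=np.linalg.lstsq(np.c_[d,-r],o-x0,rcond=None)[0];return x0+t[0]*d
E
python3 - <<'E'
from h import *
from cell import viewer
S=viewer.camera_params("scene");T=viewer.camera_params("top")
us=[210,250,290,330,370];ut=[280,310,340,370,400]
E={"+x":([249.8,241.2,232.6,224.2,215.5],[150.5,150.9,151.6,152,152.6]),"-x":([242.9,234.6,225.5,216.5,207.6],[156.1,156.6,157.1,157.7,158.3])}
E["mid"]=tuple((np.array(E["+x"][i])+E["-x"][i])/2 for i in(0,1))
for k,(a,b) in E.items():
    x0,d=rail(S,T,list(zip(us,a)),list(zip(ut,b)))
    e=near(T,(266.5,153.1),x0,d);e2=near(S,(401.7,206.5),x0,d)
    slope=np.degrees(np.arctan2(d[2],np.hypot(*d[:2])));yaw=np.degrees(np.arctan2(-d[0],d[1]))
    m=e-d*215
    print(k,"slope",slope,"yaw",yaw,"end",e,e2,"mid",m)
for n,a,b in(("lug",(181.2,170.9),(438,238.4)),("keeper",(335.4,254.7),(318.3,137)),("stop",(183,258.4),(421.1,159.9)),("cancap",(360.8,164.5),(282.3,233.7))):
    print(n,tri(S,a,T,b))
im=cv2.imread("pics/top0.png")[:,:,::-1].copy()
h=cv2.cvtColor(im,cv2.COLOR_RGB2HSV);m=cv2.inRange(h,(105,120,60),(125,255,255));m[:,:420]=0
c=max(cv2.findContours(m,0,2)[0],key=cv2.contourArea)
print("top lug",cv2.minAreaRect(c),np.array([onz(T,q,126) for q in cv2.boxPoints(cv2.minAreaRect(c))]).round(1).tolist())
m=cv2.inRange(im,(150,0,0),(255,255,255))
E
```

```text
+x slope 9.891986458112138 yaw 2.169937550766482 end [648.31527119 246.39967094 190.33301332] [648.39751479 244.22912103 189.95423292] mid [656.33489996  34.74787797 153.39787983]
-x slope 10.535427975002914 yaw 2.1862004943067235 end [634.14927768 245.75740218 192.78752695] [634.20818792 244.21423639 192.50032195] mid [642.21264964  34.53571749 153.47618061]
mid slope 10.214649667433575 yaw 2.1805524024958842 end [641.23115606 246.07560526 191.50527092] [641.30026705 244.26053482 191.17797207] mid [649.28195424  34.63650761 153.37794954]
lug (array([ 452.86515334, -158.25431172,  112.1403701 ]), np.float64(2.167628282130043))
keeper (array([697.10915855, 127.96609452, 143.69712195]), np.float64(0.6492029019090224))
stop (array([ 652.72609619, -133.15221614,   99.06634583]), np.float64(3.5280929415861384))
cancap (array([465.56560585, 215.80529609, 105.10671969]), np.float64(2.6796281036311544))
top lug ((437.91180419921875, 238.3529510498047), (17.947635650634766, 10.914102554321289), 14.03624439239502) [[444.3, -131.2, 126.0], [469.4, -138.8, 126.0], [459.0, -179.5, 126.0], [434.1, -171.8, 126.0]]
```

Geometry checks out: slope is 10°, rail width 14 mm, h≈153, stand at about (649,34.5) with yaw 2.2°. The hanger lug is near (452,-156) with yaw about -14°. I'll move above the hanger with the jaws across its x axis.

>>> arm_command(
  plan=[
    {"twist": [0,0,-2],"offset": [16,-16,0],"claw": 1},
    {"twist": [0,0,-6],"offset": [48,-49,0],"claw": 1},
    {"twist": [0,0,-11],"offset": [82,-84,0],"claw": 1},
    {"twist": [0,0,-16],"offset": [116,-119,0],"claw": 1},
    {"twist": [0,0,-21],"offset": [150,-154,0],"claw": 1},
    {"twist": [0,0,-26],"offset": [184,-189,0],"claw": 1},
    {"twist": [0,0,-31],"offset": [218,-224,0],"claw": 1},
    {"twist": [0,0,-36],"offset": [252,-259,0],"claw": 1},
    {"twist": [0,0,-41],"offset": [286,-294,0],"claw": 1},
    {"twist": [0,0,-45],"offset": [320,-329,0],"claw": 1},
  ],
)

```text
time_s: 1.15
tool_pos: [492.4, 296.3, 231.3]
eef_rot: [[-0.493, 0.87, -0.0], [0.87, 0.493, 0.0], [0.0, -0.0, -1.0]]
ft_force: [0.4, 0.4, 0.3]
width: 85.2
```

>>> arm_command(
  plan=[
    {"twist": [0,0,-5],"offset": [-3,-48,0],"claw": 1},
    {"twist": [0,0,-10],"offset": [-7,-96,0],"claw": 1},
    {"twist": [0,0,-15],"offset": [-11,-144,0],"claw": 1},
    {"twist": [0,0,-20],"offset": [-15,-192,0],"claw": 1},
    {"twist": [0,0,-25],"offset": [-19,-240,0],"claw": 1},
    {"twist": [0,0,-30],"offset": [-23,-288,0],"claw": 1},
    {"twist": [0,0,-35],"offset": [-27,-336,0],"claw": 1},
    {"twist": [0,0,-40],"offset": [-31,-384,0],"claw": 1},
    {"twist": [0,0,-44],"offset": [-35,-430,0],"claw": 1},
    {"twist": [0,0,-44],"offset": [-38,-454,0],"claw": 1},
  ],
)

```text
time_s: 2.15
tool_pos: [452.9, -159.1, 231.3]
eef_rot: [[0.251, 0.968, 0.0], [0.968, -0.251, -0.001], [-0.0, 0.0, -1.0]]
ft_force: [-0.1, 0.4, 0.1]
width: 85.2
```

>>> arm_command(
  plan=[
    {"twist": [0,0,0],"offset": [0,0,0],"claw": 1},
    {"twist": [0,0,0],"offset": [0,0,0],"claw": 1},
    {"twist": [0,0,0],"offset": [0,0,0],"claw": 1},
  ],
)

```text
time_s: 2.45
tool_pos: [453.3, -155.2, 231.2]
eef_rot: [[0.246, 0.969, -0.0], [0.969, -0.246, 0.0], [0.0, -0.0, -1.0]]
ft_force: [1.2, 0.6, 0.1]
width: 85.3
```

```bash
python3 - <<'E'
from h import *
from cell import robot,viewer
s=robot.read_state();print(s["time_s"],s["tool_pos"],s["eef_rot"].round(4).tolist())
p=viewer.camera_params("wrist");im=viewer.capture("wrist");np.savez("w1",im=im,**p)
cv2.imwrite("pics/w1.png",im[:,:,::-1])
print(blobs(im,"blue"))
E
```

```text
2.45 [ 453.28475478 -155.24608413  231.19680921] [[0.2462, 0.9692, -0.0003], [0.9692, -0.2462, 0.0003], [0.0002, -0.0004, -1.0]]
[([324.5, 196.5], [313, 174, 24, 45, 979])]
```

View pics/w1.png

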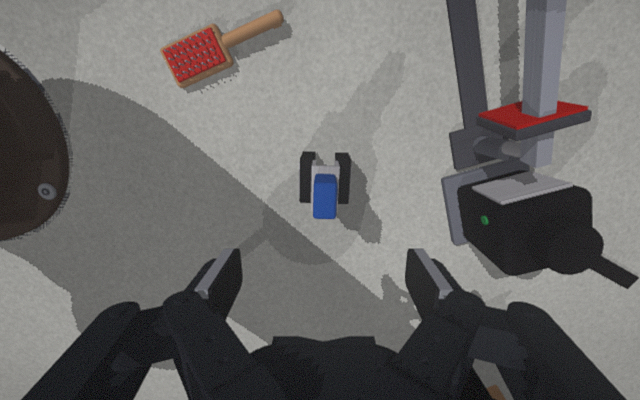

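The wrist view shows the lug at (325,197) spanning rows 174–219. Its top face is the lower part, with the far edge at row 219. The jaws are well aligned and nothing is in the way.

```bash
python3 - <<'E'
from h import *
w=np.load("w1.npz");im=w["im"]
h=cv2.cvtColor(im,cv2.COLOR_RGB2HSV)
m=cv2.inRange(h,(105,120,40),(125,255,255))
for v in range(172,221,3):
    c=np.flatnonzero(m[v,280:370])+280
    print(v,(c.min(),c.max(),[int(x) for x in im[v,325]]) if len(c) else None)
rot=np.array([.2462,.9692])
for z in(128,):
  for uv in((313.5,187),(336.5,187),(315,219),(336.5,219)): print(uv,onz(w,uv,z).round(1))
s={k:w[k] for k in("camera_matrix","origin","attitude")}
print("orig",w["origin"])
E
```

```text
172 None
175 (np.int64(316), np.int64(333), [44, 62, 110])
178 (np.int64(315), np.int64(335), [40, 62, 109])
181 (np.int64(315), np.int64(335), [50, 69, 113])
184 (np.int64(314), np.int64(336), [48, 75, 140])
187 (np.int64(314), np.int64(336), [51, 80, 146])
190 (np.int64(314), np.int64(336), [44, 76, 142])
193 (np.int64(314), np.int64(336), [40, 74, 141])
196 (np.int64(314), np.int64(335), [43, 73, 141])
199 (np.int64(314), np.int64(335), [52, 80, 144])
202 (np.int64(314), np.int64(335), [42, 75, 142])
205 (np.int64(313), np.int64(335), [46, 77, 144])
208 (np.int64(313), np.int64(335), [51, 77, 146])
211 (np.int64(313), np.int64(335), [41, 73, 143])
214 (np.int64(313), np.int64(335), [46, 78, 142])
217 (np.int64(314), np.int64(334), [39, 75, 135])
220 None
(313.5, 187) [ 447.4 -143.3  128. ]
(336.5, 187) [ 467.6 -148.4  128. ]
(315, 219) [ 440.8 -173.6  128. ]
(336.5, 219) [ 460.3 -178.6  128. ]
orig [472.39825621 -81.03805655 373.84533166]
```

>>> arm_command(
  plan=[
    {"twist": [0,0,0],"offset": [1,-3,-15],"claw": 1},
    {"twist": [0,0,0],"offset": [1,-3,-40],"claw": 1},
    {"twist": [0,0,0],"offset": [1,-3,-70],"claw": 1},
    {"twist": [0,0,0],"offset": [1,-3,-95],"claw": 1},
    {"twist": [0,0,0],"offset": [1,-3,-115],"claw": 1},
    {"twist": [0,0,0],"offset": [1,-3,-128],"claw": 1},
    {"twist": [0,0,0],"offset": [1,-3,-136],"claw": 1},
    {"twist": [0,0,0],"offset": [1,-3,-140],"claw": 1},
    {"twist": [0,0,0],"offset": [1,-3,-141],"claw": 1},
    {"twist": [0,0,0],"offset": [1,-3,-141],"claw": 1},
  ],
)

```text
time_s: 3.5
tool_pos: [454.7, -158.9, 90.7]
eef_rot: [[0.246, 0.969, 0.001], [0.969, -0.246, -0.0], [-0.0, 0.001, -1.0]]
ft_force: [0.3, 0.6, 0.4]
width: 85.6
```

>>> arm_command(
  plan=[
    {"twist": [0,0,0],"offset": [0,0,0],"claw": 0.6},
    {"twist": [0,0,0],"offset": [0,0,0],"claw": 0.4},
    {"twist": [0,0,0],"offset": [0,0,0],"claw": 0.25},
    {"twist": [0,0,0],"offset": [0,0,0],"claw": 0.1},
    {"twist": [0,0,0],"offset": [0,0,0],"claw": 0},
    {"twist": [0,0,0],"offset": [0,0,0],"claw": 0},
    {"twist": [0,0,0],"offset": [0,0,0],"claw": 0},
    {"twist": [0,0,0],"offset": [0,0,0],"claw": 0},
    {"twist": [0,0,0],"offset": [0,0,0],"claw": 0},
    {"twist": [0,0,0],"offset": [0,0,0],"claw": 0},
  ],
  grip_force=60,
)

```text
time_s: 4.5
tool_pos: [454.4, -159.1, 90.5]
eef_rot: [[0.247, 0.969, 0.0], [0.969, -0.247, -0.0], [-0.0, 0.0, -1.0]]
ft_force: [-1.2, 0.3, 5.9]
width: 21.1
```

Gripped at 21 mm. Now lift.

>>> arm_command(
  plan=[
    {"twist": [0,0,0],"offset": [0,0,5],"claw": 0},
    {"twist": [0,0,0],"offset": [0,0,18],"claw": 0},
    {"twist": [0,0,0],"offset": [0,0,40],"claw": 0},
    {"twist": [0,0,0],"offset": [0,0,75],"claw": 0},
    {"twist": [0,0,0],"offset": [0,0,112],"claw": 0},
    {"twist": [0,0,0],"offset": [0,0,150],"claw": 0},
    {"twist": [0,0,0],"offset": [0,0,180],"claw": 0},
    {"twist": [0,0,0],"offset": [0,0,200],"claw": 0},
    {"twist": [0,0,0],"offset": [0,0,212],"claw": 0},
    {"twist": [0,0,0],"offset": [0,0,215],"claw": 0},
  ],
)

```text
time_s: 5.5
tool_pos: [454.5, -159.1, 306.2]
eef_rot: [[0.247, 0.969, 0.001], [0.969, -0.247, -0.0], [-0.0, 0.001, -1.0]]
ft_force: [0.9, -0.1, -4.3]
width: 21.4
```

>>> arm_command(
  plan=[
    {"twist": [0,0,1],"offset": [6,11,0],"claw": 0},
    {"twist": [0,0,3],"offset": [22,39,0],"claw": 0},
    {"twist": [0,0,5],"offset": [44,78,0],"claw": 0},
    {"twist": [0,0,7],"offset": [66,117,0],"claw": 0},
    {"twist": [0,0,9],"offset": [88,156,0],"claw": 0},
    {"twist": [0,0,11],"offset": [110,196,0],"claw": 0},
    {"twist": [0,0,13],"offset": [132,235,0],"claw": 0},
    {"twist": [0,0,15],"offset": [154,274,0],"claw": 0},
    {"twist": [0,0,16],"offset": [173,308,0],"claw": 0},
    {"twist": [0,0,16.4],"offset": [184,327,0],"claw": 0},
  ],
)

```text
time_s: 6.5
tool_pos: [638.6, 171.7, 302.9]
eef_rot: [[-0.04, 0.999, -0.003], [0.999, 0.04, 0.0], [0.0, -0.003, -1.0]]
ft_force: [0.6, -1.6, -3.6]
width: 21.2
```

>>> arm_command(
  plan=[
    {"twist": [2,0.1,0],"offset": [5,8,0],"claw": 0},
    {"twist": [4,0.2,0],"offset": [5.5,10,0],"claw": 0},
    {"twist": [6,0.2,0],"offset": [5.5,10,0],"claw": 0},
    {"twist": [8,0.3,0],"offset": [5.5,10,0],"claw": 0},
    {"twist": [10,0.4,0],"offset": [5.5,10,0],"claw": 0},
    {"twist": [10,0.4,0],"offset": [5.5,10,0],"claw": 0},
    {"twist": [10,0.4,0],"offset": [5.5,10,0],"claw": 0},
    {"twist": [10,0.4,0],"offset": [5.5,10,0],"claw": 0},
  ],
)

```text
time_s: 7.3
tool_pos: [643.6, 178.5, 304.6]
eef_rot: [[-0.037, 0.999, -0.008], [0.984, 0.037, 0.173], [0.173, -0.002, -0.985]]
ft_force: [-0.1, -0.6, -3.9]
width: 21.5
```

```bash
python3 - <<'E'
from h import *
from cell import robot,viewer
s=robot.read_state();print(s["time_s"],s["tool_pos"],s["eef_rot"].round(4).tolist(),s["ft_force"],s["torque"],s["width"],s["joints"])
out=[]
for n in("wrist","scene","top"):
    p=viewer.camera_params(n);im=viewer.capture(n);np.savez(n+"2",im=im,**p);out.append(im[:,:,::-1])
cv2.imwrite("pics/w2.png",cv2.resize(out[0][100:400,160:480],None,fx=1.9,fy=1.9,interpolation=cv2.INTER_CUBIC))
cv2.imwrite("pics/st2.png",np.hstack([cv2.resize(out[1][60:310,140:460],(400,312)),cv2.resize(out[2][60:260,200:460],(400,312))]))
E
```

```text
7.3 [643.57814768 178.4524555  304.58043464] [[-0.0366, 0.9993, -0.008], [0.9843, 0.0375, 0.1727], [0.1729, -0.0015, -0.9849]] [-0.13160671 -0.59748318 -3.94116683] [-0.22781964  0.00638501  0.05647122] 21.542850561974785 [0.12873506 0.43463084 1.49896264 0.18600055 1.19945571 0.02446284]
```

View pics/w2.png

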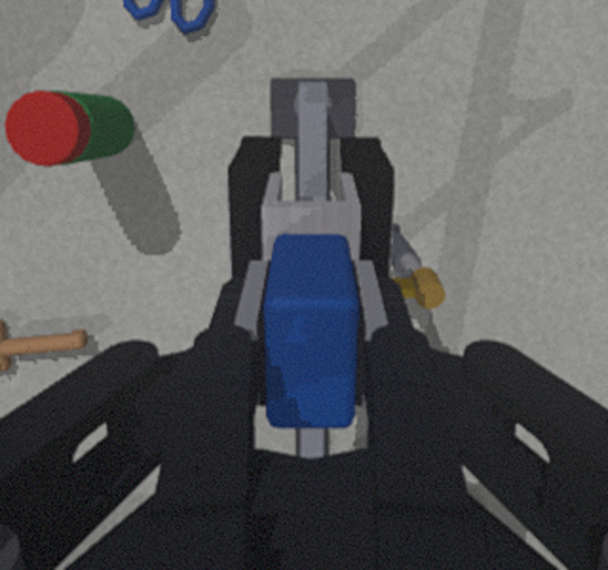

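View pics/st2.png

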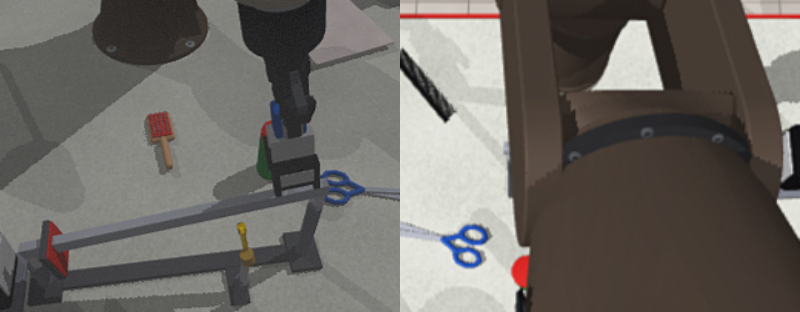

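The wrist crop shows the rail centred (col ~313) between the cheeks (283–343), with the lug (col 312) and keeper (425,288) also visible. The scene view shows the hanger above the uphill end of the rail. I'll check the rail end position and the rail's sideways offset numerically.

```bash
python3 - <<'E'
from h import *
w=np.load("wrist2.npz")
g=cv2.cvtColor(w["im"],cv2.COLOR_RGB2GRAY)
print("col325",[(v,int(g[v,325])) for v in range(134,156)])
for v in(160,175,190): print(v,g[v,300:350].tolist())
for uv,z in(((325.3,143),191),((325.3,143),190)): print(onz(w,uv,z))
E
```

```text
col325 [(134, 142), (135, 145), (136, 145), (137, 141), (138, 128), (139, 130), (140, 119), (141, 86), (142, 74), (143, 95), (144, 110), (145, 110), (146, 112), (147, 107), (148, 111), (149, 111), (150, 109), (151, 106), (152, 110), (153, 110), (154, 117), (155, 121)]
160 [147, 138, 110, 67, 64, 70, 71, 68, 71, 67, 65, 66, 70, 69, 68, 70, 82, 111, 123, 121, 121, 122, 119, 117, 119, 119, 121, 121, 122, 120, 122, 113, 71, 60, 70, 67, 71, 66, 68, 69, 69, 65, 65, 69, 66, 63, 67, 97, 116, 132]
175 [35, 38, 42, 41, 39, 38, 41, 48, 79, 103, 99, 96, 95, 98, 90, 67, 68, 96, 122, 117, 119, 121, 119, 120, 119, 115, 120, 122, 117, 121, 117, 103, 63, 60, 91, 88, 89, 94, 93, 48, 37, 35, 35, 40, 40, 43, 39, 35, 37, 37]
190 [45, 32, 44, 53, 66, 82, 81, 106, 141, 147, 142, 146, 143, 141, 134, 77, 58, 96, 122, 118, 118, 118, 117, 117, 120, 119, 118, 110, 110, 112, 108, 100, 53, 61, 88, 90, 83, 90, 98, 88, 64, 62, 63, 44, 39, 34, 33, 36, 32, 36]
[643.12801734 246.22330409 191.        ]
[643.13131556 246.28690429 190.        ]
```

>>> arm_command(
  plan=[
    {"twist": [0,0,0],"offset": [0,0,-8],"claw": 0},
    {"twist": [0,0,0],"offset": [0,0,-22],"claw": 0},
    {"twist": [0,0,0],"offset": [0,0,-38],"claw": 0},
    {"twist": [0,0,0],"offset": [0,0,-54],"claw": 0},
    {"twist": [0,0,0],"offset": [0,0,-68],"claw": 0},
    {"twist": [0,0,0],"offset": [0,0,-79],"claw": 0},
    {"twist": [0,0,0],"offset": [0,0,-86],"claw": 0},
    {"twist": [0,0,0],"offset": [0,0,-90],"claw": 0},
    {"twist": [0,0,0],"offset": [0,0,-90],"claw": 0},
    {"twist": [0,0,0],"offset": [0,0,-90],"claw": 0},
  ],
)

```text
time_s: 8.45
tool_pos: [644.2, 178.1, 215.8]
eef_rot: [[-0.036, 0.999, -0.006], [0.984, 0.037, 0.174], [0.174, 0.0, -0.985]]
ft_force: [0.7, -0.3, -2.7]
width: 21.5
```

>>> arm_command(
  plan=[
    {"twist": [0,0,0],"offset": [0,0,-1],"claw": 0},
    {"twist": [0,0,0],"offset": [0,0,-2.5],"claw": 0},
    {"twist": [0,0,0],"offset": [0,0,-4],"claw": 0},
    {"twist": [0,0,0],"offset": [0,0,-4],"claw": 0},
    {"twist": [0,0,0],"offset": [0,0,-4],"claw": 0},
  ],
)

```text
time_s: 8.95
tool_pos: [643.8, 178.0, 211.3]
eef_rot: [[-0.036, 0.999, -0.007], [0.984, 0.037, 0.174], [0.174, -0.001, -0.985]]
ft_force: [0.2, -0.1, -3.6]
width: 21.3
```

>>> arm_command(
  plan=[
    {"twist": [0,0,0],"offset": [0,0,-1],"claw": 0},
    {"twist": [0,0,0],"offset": [0,0,-2],"claw": 0},
    {"twist": [0,0,0],"offset": [0,0,-2],"claw": 0},
    {"twist": [0,0,0],"offset": [0,0,-2],"claw": 0},
  ],
)

```text
time_s: 9.35
tool_pos: [643.8, 178.0, 209.2]
eef_rot: [[-0.036, 0.999, -0.007], [0.984, 0.037, 0.174], [0.174, -0.001, -0.985]]
ft_force: [0.2, 1.2, -3.9]
width: 21.2
```

>>> arm_command(
  plan=[
    {"twist": [0,0,0],"offset": [0,0,-1],"claw": 0},
    {"twist": [0,0,0],"offset": [0,0,-1.5],"claw": 0},
    {"twist": [0,0,0],"offset": [0,0,-1.5],"claw": 0},
    {"twist": [0,0,0],"offset": [0,0,-1.5],"claw": 0},
  ],
)

```text
time_s: 9.75
tool_pos: [643.9, 178.0, 207.8]
eef_rot: [[-0.036, 0.999, -0.007], [0.984, 0.037, 0.174], [0.174, -0.001, -0.985]]
ft_force: [-0.1, -0.2, -3.6]
width: 21.2
```

>>> arm_command(
  plan=[
    {"twist": [0,0,0],"offset": [0,0,-1],"claw": 0},
    {"twist": [0,0,0],"offset": [0,0,-1.5],"claw": 0},
    {"twist": [0,0,0],"offset": [0,0,-1.5],"claw": 0},
    {"twist": [0,0,0],"offset": [0,0,-1.5],"claw": 0},
  ],
)

```text
time_s: 10.15
tool_pos: [643.8, 178.0, 206.3]
eef_rot: [[-0.036, 0.999, -0.007], [0.984, 0.037, 0.174], [0.174, -0.001, -0.985]]
ft_force: [-0.1, 0.2, -3.8]
width: 21.3
```

>>> arm_command(
  plan=[
    {"twist": [0,0,0],"offset": [0,0,-1],"claw": 0},
    {"twist": [0,0,0],"offset": [0,0,-1],"claw": 0},
    {"twist": [0,0,0],"offset": [0,0,-1],"claw": 0},
  ],
)

```text
time_s: 10.45
tool_pos: [643.8, 178.0, 205.3]
eef_rot: [[-0.036, 0.999, -0.007], [0.984, 0.037, 0.174], [0.174, -0.001, -0.985]]
ft_force: [-1.1, 0.7, -3.7]
width: 21.4
```

>>> arm_command(
  plan=[
    {"twist": [0,0,0],"offset": [0,0,-1],"claw": 0},
    {"twist": [0,0,0],"offset": [0,0,-1],"claw": 0},
    {"twist": [0,0,0],"offset": [0,0,-1],"claw": 0},
  ],
)

```text
time_s: 10.75
tool_pos: [643.8, 178.0, 204.3]
eef_rot: [[-0.036, 0.999, -0.007], [0.984, 0.037, 0.174], [0.174, -0.001, -0.985]]
ft_force: [0.2, 0.0, -3.5]
width: 21.5
```

>>> arm_command(
  plan=[
    {"twist": [0,0,0],"offset": [0,0,-0.7],"claw": 0},
    {"twist": [0,0,0],"offset": [0,0,-0.7],"claw": 0},
    {"twist": [0,0,0],"offset": [0,0,-0.7],"claw": 0},
  ],
)

```text
time_s: 11.05
tool_pos: [643.9, 178.0, 203.7]
eef_rot: [[-0.036, 0.999, -0.007], [0.984, 0.037, 0.174], [0.174, -0.0, -0.985]]
ft_force: [-0.2, -0.7, -2.5]
width: 21.4
```

Possible first touch, right at the predicted 203.6.

>>> arm_command(
  plan=[
    {"twist": [0,0,0],"offset": [0,0,-0.5],"claw": 0},
    {"twist": [0,0,0],"offset": [0,0,-0.5],"claw": 0},
    {"twist": [0,0,0],"offset": [0,0,-0.5],"claw": 0},
  ],
)

```text
time_s: 11.35
tool_pos: [643.9, 178.0, 203.3]
eef_rot: [[-0.036, 0.999, -0.007], [0.984, 0.037, 0.174], [0.174, -0.0, -0.985]]
ft_force: [-0.5, -0.4, 0.7]
width: 21.8
```

>>> arm_command(
  plan=[
    {"twist": [0,0,0],"offset": [0,0,-0.4],"claw": 0},
    {"twist": [0,0,0],"offset": [0,0,-0.4],"claw": 0},
    {"twist": [0,0,0],"offset": [0,0,-0.4],"claw": 0},
  ],
)

```text
time_s: 11.65
tool_pos: [643.9, 178.0, 202.8]
eef_rot: [[-0.036, 0.999, -0.007], [0.984, 0.037, 0.174], [0.174, -0.0, -0.985]]
ft_force: [-1.3, -1.1, 3.1]
width: 20.9
```

Contact at TCP z≈203.8 (h≈153.6). The rail load is now about 7 N. I'll firm the grip, then push downhill in monitored steps.

>>> arm_command(
  plan=[
    {"twist": [0,0,0],"offset": [0,0,0],"claw": 0},
    {"twist": [0,0,0],"offset": [0.1,-3,-0.5],"claw": 0},
    {"twist": [0,0,0],"offset": [0.3,-7,-1.2],"claw": 0},
    {"twist": [0,0,0],"offset": [0.4,-11,-1.9],"claw": 0},
    {"twist": [0,0,0],"offset": [0.6,-15,-2.6],"claw": 0},
    {"twist": [0,0,0],"offset": [0.7,-18,-3.2],"claw": 0},
    {"twist": [0,0,0],"offset": [0.8,-20,-3.5],"claw": 0},
  ],
  grip_force=110,
)

```text
time_s: 12.35
tool_pos: [644.6, 157.5, 199.1]
eef_rot: [[-0.036, 0.999, -0.007], [0.984, 0.037, 0.174], [0.174, -0.001, -0.985]]
ft_force: [-2.0, -0.9, 4.2]
width: 20.9
```

>>> arm_command(
  plan=[
    {"twist": [0,0,0],"offset": [0.1,-3,-0.5],"claw": 0},
    {"twist": [0,0,0],"offset": [0.2,-6,-1.1],"claw": 0},
    {"twist": [0,0,0],"offset": [0.3,-9,-1.6],"claw": 0},
    {"twist": [0,0,0],"offset": [0.5,-12,-2.1],"claw": 0},
    {"twist": [0,0,0],"offset": [0.6,-15,-2.6],"claw": 0},
  ],
)

```text
time_s: 12.85
tool_pos: [645.0, 143.0, 196.5]
eef_rot: [[-0.036, 0.999, -0.007], [0.984, 0.037, 0.174], [0.174, -0.001, -0.985]]
ft_force: [-3.8, 2.5, 3.5]
width: 20.8
```

>>> arm_command(
  plan=[
    {"twist": [0,0,0],"offset": [0.1,-3,-0.5],"claw": 0},
    {"twist": [0,0,0],"offset": [0.2,-6,-1.1],"claw": 0},
    {"twist": [0,0,0],"offset": [0.3,-9,-1.6],"claw": 0},
    {"twist": [0,0,0],"offset": [0.5,-12,-2.1],"claw": 0},
    {"twist": [0,0,0],"offset": [0.6,-15,-2.6],"claw": 0},
  ],
)

```text
time_s: 13.35
tool_pos: [645.9, 127.7, 194.0]
eef_rot: [[-0.036, 0.999, -0.007], [0.984, 0.037, 0.174], [0.174, -0.0, -0.985]]
ft_force: [-1.8, 2.6, 3.5]
width: 20.7
```

>>> arm_command(
  plan=[
    {"twist": [0,0,0],"offset": [0.1,-3,-0.5],"claw": 0},
    {"twist": [0,0,0],"offset": [0.2,-6,-1.1],"claw": 0},
    {"twist": [0,0,0],"offset": [0.3,-9,-1.6],"claw": 0},
    {"twist": [0,0,0],"offset": [0.5,-12,-2.1],"claw": 0},
    {"twist": [0,0,0],"offset": [0.6,-15,-2.6],"claw": 0},
  ],
)

```text
time_s: 13.85
tool_pos: [646.3, 112.6, 191.3]
eef_rot: [[-0.036, 0.999, -0.007], [0.984, 0.037, 0.174], [0.174, -0.001, -0.985]]
ft_force: [-1.3, 1.8, 2.7]
width: 20.6
```

>>> arm_command(
  plan=[
    {"twist": [0,0,0],"offset": [0.1,-3,-0.6],"claw": 0},
    {"twist": [0,0,0],"offset": [0.2,-6,-1.1],"claw": 0},
    {"twist": [0,0,0],"offset": [0.3,-9,-1.6],"claw": 0},
    {"twist": [0,0,0],"offset": [0.5,-12,-2.2],"claw": 0},
    {"twist": [0,0,0],"offset": [0.6,-15,-2.7],"claw": 0},
  ],
)

```text
time_s: 14.35
tool_pos: [646.8, 97.8, 188.6]
eef_rot: [[-0.036, 0.999, -0.007], [0.984, 0.037, 0.174], [0.174, -0.001, -0.985]]
ft_force: [-4.1, 1.1, 4.2]
width: 20.7
```

>>> arm_command(
  plan=[
    {"twist": [0,0,0],"offset": [0.1,-3,-0.6],"claw": 0},
    {"twist": [0,0,0],"offset": [0.2,-6,-1.1],"claw": 0},
    {"twist": [0,0,0],"offset": [0.3,-9,-1.6],"claw": 0},
    {"twist": [0,0,0],"offset": [0.5,-12,-2.2],"claw": 0},
    {"twist": [0,0,0],"offset": [0.6,-15,-2.7],"claw": 0},
  ],
)

```text
time_s: 14.85
tool_pos: [647.3, 82.7, 185.8]
eef_rot: [[-0.036, 0.999, -0.008], [0.984, 0.037, 0.174], [0.174, -0.001, -0.985]]
ft_force: [-4.9, 0.9, 4.8]
width: 20.9
```

>>> arm_command(
  plan=[
    {"twist": [0,0,0],"offset": [0.1,-3,-0.5],"claw": 0},
    {"twist": [0,0,0],"offset": [0.2,-6,-1.0],"claw": 0},
    {"twist": [0,0,0],"offset": [0.3,-9,-1.5],"claw": 0},
    {"twist": [0,0,0],"offset": [0.5,-12,-2.0],"claw": 0},
    {"twist": [0,0,0],"offset": [0.6,-15,-2.5],"claw": 0},
  ],
)

```text
time_s: 15.35
tool_pos: [647.8, 67.8, 183.3]
eef_rot: [[-0.036, 0.999, -0.008], [0.984, 0.037, 0.174], [0.174, -0.001, -0.985]]
ft_force: [-6.8, -0.1, 4.3]
width: 20.6
```

>>> arm_command(
  plan=[
    {"twist": [0,0,0],"offset": [0.1,-3,-0.5],"claw": 0},
    {"twist": [0,0,0],"offset": [0.2,-6,-1.1],"claw": 0},
    {"twist": [0,0,0],"offset": [0.3,-9,-1.6],"claw": 0},
    {"twist": [0,0,0],"offset": [0.5,-12,-2.1],"claw": 0},
    {"twist": [0,0,0],"offset": [0.7,-18,-3.2],"claw": 0},
    {"twist": [0,0,0],"offset": [0.9,-23,-4.0],"claw": 0},
    {"twist": [0,0,0],"offset": [0.9,-23,-4.0],"claw": 0},
  ],
)

```text
time_s: 16.05
tool_pos: [649.3, 44.0, 179.3]
eef_rot: [[-0.036, 0.999, -0.007], [0.984, 0.036, 0.173], [0.173, -0.001, -0.985]]
ft_force: [-2.7, -1.8, 2.4]
width: 21.0
```

```bash
python3 - <<'E'
from h import *
from cell import robot,viewer
S=viewer.camera_params("scene");im=viewer.capture("scene");print(blobs(im,"yellow"),"start: 335.4,254.7 box 330,238,13,31,171")
W=viewer.capture("wrist");s=robot.read_state();print(s["tool_pos"],s["ft_force"],s["time_s"])
a=cv2.resize(im[100:330,150:420,::-1],None,fx=1.7,fy=1.7);b=cv2.resize(W[100:400,180:460,::-1],(365,391))
cv2.imwrite("pics/c3.png",np.hstack([a,b])[:, :800])
E
```

```text
[([335.3, 254.3], [330, 239, 13, 30, 155])] start: 335.4,254.7 box 330,238,13,31,171
[649.23606397  44.7405355  179.45163484] [-1.95020907 -0.84655778  1.69981914] 16.15
```

View pics/c3.png

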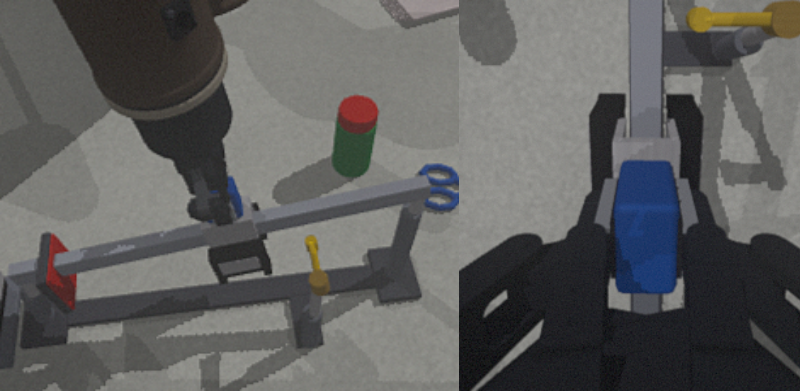

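The picture shows the keeper finger back shut at its original pixels (335,254), behind the hanger, with the wheels on the rail and the rail centred between the cheeks. I'll relieve the load slightly, then release.

>>> arm_command(
  plan=[
    {"twist": [0,0,0],"offset": [-0.3,0,0.2],"claw": 0},
    {"twist": [0,0,0],"offset": [-0.4,0,0.2],"claw": 0},
    {"twist": [0,0,0],"offset": [-0.4,0,0.2],"claw": 1},
    {"twist": [0,0,0],"offset": [-0.4,0,0.2],"claw": 1},
    {"twist": [0,0,0],"offset": [-0.4,0,0.2],"claw": 1},
    {"twist": [0,0,0],"offset": [-0.4,0,0.2],"claw": 1},
    {"twist": [0,0,0],"offset": [-0.4,0,0.2],"claw": 1},
    {"twist": [0,0,0],"offset": [-0.4,0,0.2],"claw": 1},
    {"twist": [0,0,0],"offset": [-0.4,0,0.2],"claw": 1},
    {"twist": [0,0,0],"offset": [-0.4,0,0.2],"claw": 1},
  ],
)

```text
time_s: 17.15
tool_pos: [648.7, 45.0, 179.7]
eef_rot: [[-0.036, 0.999, -0.007], [0.984, 0.037, 0.174], [0.174, -0.001, -0.985]]
ft_force: [0.9, -0.3, 0.3]
width: 85.6
```

```bash
python3 - <<'E'
from h import *
from cell import robot,viewer
im=viewer.capture("scene");W=viewer.capture("wrist");s=robot.read_state();print(s["tool_pos"],s["ft_force"],s["width"],s["time_s"])
print(blobs(im,"blue"),blobs(W,"blue"),blobs(im,"yellow"))
a=cv2.resize(im[100:330,150:420,::-1],None,fx=1.7,fy=1.7);b=cv2.resize(W[:,:,::-1],(340,391))
cv2.imwrite("pics/c4.png",np.hstack([a,b]))
E
```

```text
[648.73610554  45.0035738  179.68380313] [-0.48476206  0.62551283 -0.21599978] 85.46709936593153 17.25
[([302.8, 12.5], [285, 6, 39, 12, 339]), ([431.1, 25.5], [429, 23, 4, 8, 14]), ([413.3, 209.4], [397, 197, 35, 26, 277]), ([216.1, 223.2], [207, 217, 21, 18, 186]), ([232.0, 226.5], [229, 223, 6, 7, 12]), ([224.5, 234.2], [221, 232, 9, 5, 13]), ([213.9, 239.4], [212, 236, 5, 7, 8]), ([220.4, 240.1], [218, 238, 6, 4, 11])] [] [([335.1, 254.0], [330, 239, 13, 29, 148])]
```

View pics/c4.png

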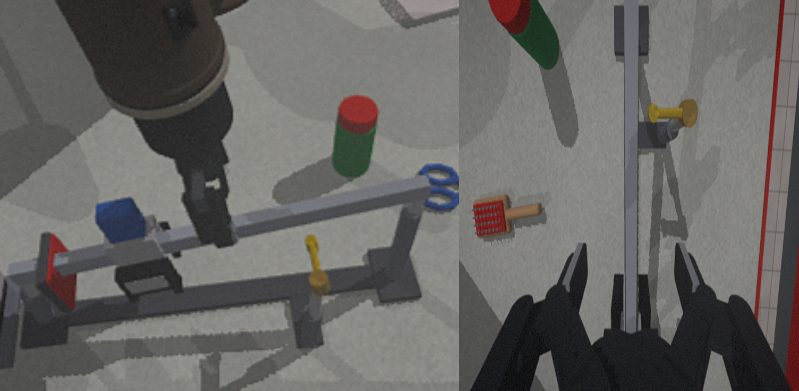

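The picture, taken while the hanger was moving, shows it rolling toward the stop and clear of the open jaws. I'll raise the tool and let it settle.

>>> arm_command(
  plan=[
    {"twist": [0,0,0],"offset": [0,2,10],"claw": 1},
    {"twist": [0,0,0],"offset": [0,5,30],"claw": 1},
    {"twist": [0,0,0],"offset": [-10,20,60],"claw": 1},
    {"twist": [0,0,0],"offset": [-30,45,95],"claw": 1},
    {"twist": [0,0,0],"offset": [-50,80,125],"claw": 1},
    {"twist": [0,0,0],"offset": [-65,110,145],"claw": 1},
    {"twist": [0,0,0],"offset": [-75,130,155],"claw": 1},
    {"twist": [0,0,0],"offset": [-75,135,155],"claw": 1},
    {"twist": [0,0,0],"offset": [-75,135,155],"claw": 1},
    {"twist": [0,0,0],"offset": [-75,135,155],"claw": 1},
  ],
)

```text
time_s: 18.25
tool_pos: [573.9, 179.3, 334.2]
eef_rot: [[-0.036, 0.999, -0.008], [0.984, 0.037, 0.173], [0.173, -0.001, -0.985]]
ft_force: [1.1, -0.5, -0.8]
width: 85.2
```

>>> arm_command(
  plan=[
    {"twist": [0,0,0],"offset": [0,0,0],"claw": 1},
    {"twist": [0,0,0],"offset": [0,0,0],"claw": 1},
    {"twist": [0,0,0],"offset": [0,0,0],"claw": 1},
    {"twist": [0,0,0],"offset": [0,0,0],"claw": 1},
    {"twist": [0,0,0],"offset": [0,0,0],"claw": 1},
    {"twist": [0,0,0],"offset": [0,0,0],"claw": 1},
    {"twist": [0,0,0],"offset": [0,0,0],"claw": 1},
    {"twist": [0,0,0],"offset": [0,0,0],"claw": 1},
    {"twist": [0,0,0],"offset": [0,0,0],"claw": 1},
    {"twist": [0,0,0],"offset": [0,0,0],"claw": 1},
  ],
)

```text
time_s: 19.25
tool_pos: [573.7, 180.0, 334.7]
eef_rot: [[-0.036, 0.999, -0.007], [0.984, 0.037, 0.174], [0.174, -0.0, -0.985]]
ft_force: [-0.0, -0.2, 0.8]
width: 85.6
```

```bash
cat > chk.py <<'E'
from h import *
from cell import robot,viewer
S=viewer.camera_params("scene");T=viewer.camera_params("top")
im=viewer.capture("scene");t=viewer.capture("top");s=robot.read_state();print(s["tool_pos"],s["ft_force"],s["time_s"])
for n,i in(("s",im),("t",t)): print(n,[(c,b) for k in("blue","red","yellow") for c,b in [(k,x) for x in blobs(i,k,20)]])
a=cv2.resize(im[100:330,130:430,::-1],None,fx=1.4,fy=1.4);b=cv2.resize(t[100:330,200:480,::-1],None,fx=1.4,fy=1.4)
cv2.imwrite("pics/c5.png",np.hstack([a,b])[:,:800])
# predicted home grip: stand y -147, h 153.6
c,q=np.cos(np.radians(2.18)),np.sin(np.radians(2.18))
b=blobs(im,"blue",60);y=-147
w=np.array([649.3-q*y,34.6+c*y,153.6+.176*(y+41*.1736)+41*.985])
print("home pred",w,proj(S,w),proj(T,w))
E
python3 chk.py
```

```text
[573.71350988 180.00775583 334.68761471] [-0.02126949 -0.1288838  -0.27106148] 19.35
s [('blue', ([304.1, 9.8], [284, 2, 40, 16, 519])), ('blue', ([413.5, 209.6], [397, 197, 35, 27, 270])), ('blue', ([181.1, 230.8], [170, 224, 30, 18, 203])), ('red', ([577.3, 130.3], [507, 43, 133, 167, 440])), ('red', ([269.3, 162.7], [262, 151, 15, 19, 74])), ('red', ([263.5, 157.1], [261, 152, 5, 12, 20])), ('red', ([360.7, 164.2], [350, 157, 22, 16, 282])), ('yellow', ([335.3, 255.0], [330, 239, 13, 30, 169]))]
t [('blue', ([242.4, 216.7], [227, 204, 30, 27, 289])), ('red', ([83.4, 184.4], [22, 69, 231, 331, 1586])), ('red', ([528.1, 70.5], [417, 69, 223, 3, 459]))]
home pred [ 654.89173273 -112.29360954  169.3656976 ] [185.59950343 237.0758962 ] [419.84793702 150.37542577]
```

View pics/c5.png

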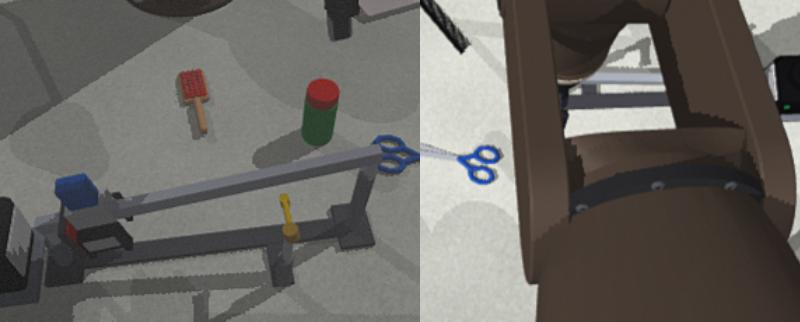

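The view shows the hanger at the red stop, lug at about (181,231), with the keeper shut. The can, brush and scissors are unmoved. The arm blocks the top view, so I'll swing it aside to confirm the hanger is at rest and where.

>>> arm_command(
  plan=[
    {"twist": [0,0,0],"offset": [-15,15,0],"claw": 1},
    {"twist": [0,0,0],"offset": [-40,45,0],"claw": 1},
    {"twist": [0,0,0],"offset": [-65,80,0],"claw": 1},
    {"twist": [0,0,0],"offset": [-95,115,0],"claw": 1},
    {"twist": [0,0,0],"offset": [-125,150,0],"claw": 1},
    {"twist": [0,0,0],"offset": [-155,185,0],"claw": 1},
    {"twist": [0,0,0],"offset": [-180,220,0],"claw": 1},
    {"twist": [0,0,0],"offset": [-200,245,0],"claw": 1},
    {"twist": [0,0,0],"offset": [-210,260,0],"claw": 1},
    {"twist": [0,0,0],"offset": [-210,260,0],"claw": 1},
  ],
)

```text
time_s: 20.35
tool_pos: [361.5, 441.8, 334.8]
eef_rot: [[-0.039, 0.999, -0.008], [0.984, 0.04, 0.174], [0.174, -0.001, -0.985]]
ft_force: [0.4, -0.3, -0.0]
width: 85.5
```

```bash
python3 chk.py; python3 - <<'E'
from h import *
from cell import viewer
S=viewer.camera_params("scene");T=viewer.camera_params("top")
im=viewer.capture("scene")
b=[x for x in blobs(im,"blue",100) if x[0][0]<250];t=[x for x in blobs(viewer.capture("top"),"blue",60) if x[0][0]>350];print(b,t)
if t: print("lug",tri(S,b[0][0],T,t[0][0]))
E
```

```text
[363.09050885 440.07112617 334.68218416] [-0.04300146  0.38123968 -0.70265053] 20.45
s [('blue', ([304.1, 8.3], [284, 0, 40, 18, 585])), ('blue', ([413.2, 209.4], [397, 197, 35, 27, 270])), ('blue', ([183.4, 234.8], [169, 224, 31, 26, 395])), ('red', ([577.1, 130.0], [508, 43, 132, 167, 433])), ('red', ([268.8, 160.3], [262, 150, 15, 20, 113])), ('red', ([360.9, 164.2], [350, 157, 22, 16, 271])), ('red', ([179.7, 265.8], [177, 258, 7, 15, 37])), ('yellow', ([335.3, 254.9], [330, 239, 13, 29, 164]))]
t [('blue', ([421.8, 150.7], [411, 145, 21, 13, 206])), ('blue', ([242.3, 216.7], [226, 204, 31, 28, 303])), ('red', ([282.6, 85.4], [48, 69, 592, 140, 2008])), ('red', ([282.3, 233.7], [273, 224, 20, 20, 321])), ('red', ([362.8, 285.8], [354, 273, 19, 27, 391])), ('yellow', ([318.2, 137.0], [315, 126, 7, 24, 114]))]
home pred [ 654.89173273 -112.29360954  169.3656976 ] [185.59950343 237.0758962 ] [419.84793702 150.37542577]
[([183.3, 235.3], [169, 224, 31, 26, 409])] [([422.0, 150.7], [411, 145, 21, 13, 201])]
lug (array([ 653.03230527, -115.99307103,  172.36710652]), np.float64(1.1751266552094872))
```

View pics/c5.png

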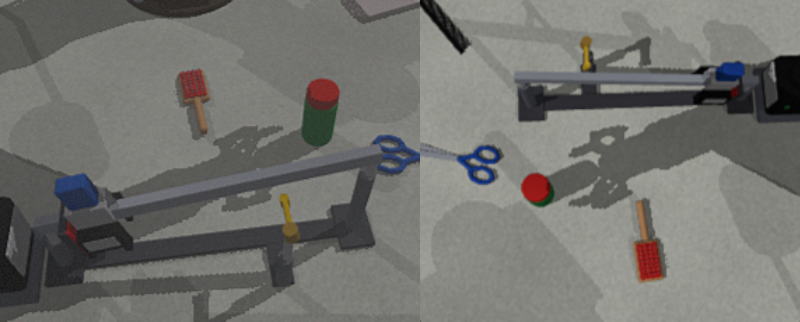

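Both views show the hanger at rest at the stop. Its lug is at (653,-116,172) against a predicted home of (655,-112,169), and the same pixel box appears 1 s apart. The keeper is shut and the other objects are at their original pixels.

```bash
python3 -c "
from cell import robot
print(robot.hand_in())"
```

```text
the job is handed in; nothing more can be done
None
```

The job is done and handed in at about 20.5 s of the 66 s allowed. No verdict was reported.

- **Loading:** I gripped the hanger by its blue lug, leaned it 10° and lowered it into the bay. It touched the rail at a height setting of about 153.6 mm, which matches the camera estimate. The rail load read about 5.5 to 9 N.
- **Keeper:** I pushed it downhill on the rail, with no more than 7 N sideways or 3 N along the push in the end-of-step readings. I let go at about stand y 14 mm, after a picture showed the keeper shut at its starting position.
- **Last checks:** The hanger rolled to the red stop and looked the same in pictures 1 s apart.
    - The lug measured about 4 mm along the rail and 3 mm in height from the predicted home. I put that down to measuring only the lug's visible faces plus calibration error.
    - The keeper is shut, and the can, brush and scissors are at their original pixels.
    - The arm is clear of everything.
- **Failed or disagreed:** One top-view check was blocked by the arm, so I moved it aside and repeated the check. Nothing else failed or disagreed.

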